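# Pop the sample port of the dark-chocolate melter

## Task

Press the orange pad on the dark brown hatch of the dark-chocolate melter once with the fingertips, so that its push-push latch lets go and the hatch pops up by itself. Draw the fingers clear, do not push the raised hatch back down, and watch for two full seconds that it stays open before finishing. Leave the cream-coloured hatch shut, and do not lift or shift anything else on the counter.

Things in the scene. Friction and masses are not known exactly. Their poses are not given: they have to be found in the camera images.
- dark_melter: Dark-chocolate melter: a fixed stainless box 220 (x) x 200 (y) x 110 mm high with a flat deck; origin at the centre of its underside, x points away from its control panel (the panel side faces the robot), z up. The dark brown hatch lies on its deck, over a low black collar. Side handles widen it to 246 mm in y
- dark_pad (a point): centre of the top face of the orange ribbed pad (14 mm in x, 44 mm in y) at the free, panel-side edge of the dark brown hatch; about 131 mm above the counter when latched; moves with the hatch. The hatch is 80 mm (x) x 64 mm (y) x 6 mm thick, latched level 14 mm above the deck; the pad's centre lies 72 mm from the hinge axis
- dark_hinge (a point): centre of the dark hatch's hinge axis, which runs along the melter's y at the hatch's far edge, 124 mm above the counter
- dark_hatch (a joint): angle of the dark hatch in rad: 0 latched shut, grows as it swings up. Pressing the pad straight down takes about 3 to 4 N and lets it sink: the latch trips by -0.06 (4.3 mm down), the stop is at -0.085 (6 mm down), where the force rises steeply (press until 8 to 12 N to be sure). When the finger then withdraws upwards a spring swings the hatch up to 0.5 (29 degrees, pad about 35 mm higher) in about a second. Pressed down fully again, it would latch again
- pale_melter: the white-chocolate melter, the same machine with a cream hatch; fixed; axes and sizes as for dark_melter. Which machine stands on which side varies
- pale_pad (a point): centre of the top face of the orange pad of the cream hatch, which must stay shut
- pale_hatch (a joint): angle of the cream hatch in rad, 0 latched shut; works like dark_hatch
- tasting_cup: white ceramic cup, 44 mm across, 40 mm high, loose on the deck of the dark melter beside its hatch; origin at the centre of its underside
- spice_jar: amber jar with steel cap, 38 mm across, 55 mm high, loose on the deck of the pale melter beside its hatch; origin at the centre of its underside
- nut_jar: glass jar with brass cap, 72 mm across, 110 mm high, loose on the counter at the right; origin at the centre of its underside
- bowl: blue ceramic bowl, 100 mm across, 50 mm high, loose on the counter at the right; origin at the centre of its underside
- spatula: wooden spatula 240 mm long, loose on the counter at the left, lying along its own x; origin at about its middle on the counter. (A white praline mould, a scale, pans and boxes stand around as fixed equipment, away from the work)

How it is judged:
By the outcome, as a careful person would: the job done as asked, in the order asked, and still so for the second after the job is handed in, with the robot touching nothing.
It also fails if it takes over 42 s, if anything falls off the work surface, if the arm or the gripper's body presses on something with over 40 N, if the wrist force passes 120 N, or if a joint passes its speed limit or range.

## Robot

A 6-joint arm with a two-finger parallel gripper is mounted at the origin on the work surface. World frame = base frame: x ahead of the robot, y to its left, z up, the work surface at z = 0. Lengths are in m, angles in degrees, forces in N, time in s.
With the tool pointing down it reaches from about 0.375 to 0.925 m from the base axis. Payload 5.7 kg.
Tool frame: the origin (TCP) lies between the finger pads; the fingertips stand 8 mm ahead of it and the grasp point (between the pads) lies 11 mm behind it; z points along the fingers, y is the line along which they close (so a half turn about z gives the same grasp; the last joint's range is limited). The gripper opens to 88 mm and grips with 3 to 60 N. Pads are 20 mm wide; open, the fingers measure 115 mm over their backs; the gripper's body (75 mm by 178 mm) begins 61 mm behind the grasp point.
Start: joints at [64.739, 20.558, 86.54, -0, 72.909, -6.595], TCP at [0.192, 0.568, 0.231] pointing down, gripper open.
Joint ranges: [-170.27, 170.27], [-57.76, 135], [12.27, 136.19], [-55.21, 235.2], [11.17, 155.16], [-170.74, 170.74]. Speed limits (degrees/s): [136.94, 136.94, 180, 180, 180, 180].

## Interface

Orientations are given as a 3x3 rotation matrix whose columns are the frame's x, y, z axes.
In Python, from workcell import manip, vision, workorder, recognise, pinpoint gives the robot as it stands.
- The arm moves only by the tool move_arm, never from a script. Its argument "moves" is a list of rows, each an object with "jaw": the opening, from 0 (shut) to 1 (fully open); "travel": the shift along the tool's x, y, z in cm, a list of three; "twist": the turn, a rotation vector about the tool's x, y, z in degrees, a list of three. In form: [{"jaw": jaw, "travel": [tx, ty, tz], "twist": [wx, wy, wz]}, ...]. A call has 1 to 5 rows; each row shifts and turns the commanded pose from where the row before left it, along the tool's axes as they then stand; what a row does not reach is not made up. A row lasts 1/12 s, in which the tool goes at most 41.7 mm and 7.16 degrees, less where a joint would pass 70% of its speed; a pose out of reach is approached as far as the arm can. A call with a gripper value outside its range is refused whole. The fingers move at their own pace and stop on an object; "grip_force" is the grip in N (left out, the last holds). Time passes only in rows, so rows that do not move let the fingers close. It gives the time, the measured TCP pose, the force, the opening and the grip force at its end, in the units of the state.
- manip.get_obs(): the state, without advancing time (a new reading comes with each control period).
- vision.camera(name): name is "scene" or "top" or "wrist"; returns a dict with "image" (480x640x3 uint8, red, green, blue), "fovy" (degrees; the focal length in pixels is half the picture's height over the tangent of half this angle, whatever the lens; pixels are square), "cx", "cy" (the principal point, pixels), "k1" (the pictures are not rectified: a ray, as slopes to the right and down, at radius r is drawn at 1 + k1 r^2 times it, then the intrinsics apply), "T" (4x4, takes a point from camera to world coordinates); the wrist camera has in their place "hand_eye" (4x4, takes a point from camera to tool coordinates, whose origin is the TCP and whose axes are the flange's). Camera axes: x right, y up, looking along -z (the intrinsics and any distortion apply to the point x, -y, -z); pixel columns grow to the right and rows downward; lengths in m; the calibration is good to about 2 mm. A picture is of the moment at which its call begins: read the wrist's pose just before it. There is no depth.
- workorder.job_done(): hands the job in; it is judged then, once.
Trained networks look in a picture, given as the dict that the camera call returned (one of the last four; its "shot" number tells which), for a name from the list of things; names that differ only in an ending like _2 or _b are one class to them, and where a whole thing is asked for, a point or a joint stands for the part that bears it (a point fixed in the world has none). Each returns a list of dicts, best first, with "score" (0 to 1); they miss things now and then, are a little off and sometimes report something else, mostly with a low value. They report only what shows in the picture. A call takes as long as a camera call.
- recognise(thing, picture): "at" ([column, row] in pixels, amid what is visible of it).
- pinpoint(thing, picture): "at" ([column, row] in pixels: a listed point, or the origin of a listed thing).
The state is a dict: "t": time; "joints": joint angles; "qvel": joint speeds; "joint_efforts": joint torques, N m; "position": TCP position; "orientation": TCP orientation; "contact_force": force on the tool from outside, world axes, zero at the start; "ft_torque": the same for the moment, N m; "grip_width": finger opening in m; "grasp_force": force on a finger pad.
Only numpy, scipy, OpenCV 4.12 (cv2) and the standard library are available. Lean on these libraries where they do the work, as an engineer would, in place of code of your own. Each camera call takes 0.05 s, during which the arm holds its last target. There are 200 camera calls.

## Working session

There is one attempt and no reset: what is moved stays moved. The work goes in short steps, Python scripts to look and compute and a tool call to move; the robot and the scene stay as the last step left them, time stands still between calls to the robot, and variables do not carry over. Pictures are saved under pics/ and viewed, at most 10 in all, crops included, and the job is handed in when it is done.

Besides the shell and the picture viewer there is one more tool, called by a JSON object that holds its "fn" and its "kwargs". move_arm: Moves the arm, as the interface text tells. Its arguments: {"type":"object","properties":{"moves":{"type":"array","items":{"type":"object","properties":{"jaw":{"type":"number"},"travel":{"type":"array","items":{"type":"number"}},"twist":{"type":"array","items":{"type":"number"}}}}},"grip_force":{"type":"number"}},"required":["moves"]}

```bash
mkdir -p pics
cat > h.py <<'E'
import numpy as np, cv2
from workcell import manip, vision, workorder, recognise, pinpoint
def ray(p,at,obs=None):
    f=240/np.tan(np.radians(p["fovy"])/2)
    d=np.array([(at[0]-p["cx"])/f,(at[1]-p["cy"])/f]); u=d.copy()
    for _ in range(20): u=d/(1+p["k1"]*(u@u))
    if "T" in p: T=np.array(p["T"])
    else:
        W=np.eye(4);W[:3,:3]=obs["orientation"];W[:3,3]=obs["position"];T=W@np.array(p["hand_eye"])
    return T[:3,3],T[:3,:3]@np.array([u[0],-u[1],-1])
def atz(p,at,z,obs=None):
    o,d=ray(p,at,obs); return o+d*(z-o[2])/d[2]
Z=dict(dark_pad=.131,dark_hinge=.124,pale_pad=.131,tasting_cup=.11,spice_jar=.11,dark_melter=0,pale_melter=0,nut_jar=0,bowl=0)
def look(cam,names):
    o=manip.get_obs();p=vision.camera(cam)
    for n in names:
        for r in pinpoint(n,p)[:2]: print(cam,n,np.round(r["at"]),round(r["score"],2),np.round(atz(p,r["at"],Z[n],o),4))
    return p
E
python3 - <<'E'
from h import *
o=manip.get_obs();print(o["t"],o["position"],np.round(o["orientation"],3),o["contact_force"])
for c in("top","scene"):
    p=look(c,Z); cv2.imwrite(f"pics/{c}.png",p["image"][:,:,::-1])
E
```

```text
0.0 [0.19174833 0.56783396 0.22981304] [[-0.947  0.32  -0.001]
 [ 0.32   0.947 -0.002]
 [ 0.    -0.002 -1.   ]] [0.80441497 0.38787707 0.68434024]
top dark_pad [407. 220.] 0.88 [ 0.5778 -0.2142  0.131 ]
top dark_hinge [407. 192.] 0.79 [ 0.6535 -0.2171  0.124 ]
top dark_hinge [257. 235.] 0.23 [0.5389 0.1818 0.124 ]
top pale_pad [256. 235.] 0.61 [0.5372 0.1832 0.131 ]
top tasting_cup [370. 212.] 0.7 [ 0.6033 -0.1197  0.11  ]
top spice_jar [218. 238.] 0.67 [0.5337 0.2863 0.11  ]
top dark_melter [387. 226.] 0.96 [ 0.5865 -0.1802  0.    ]
top pale_melter [250. 237.] 0.96 [0.5545 0.2177 0.    ]
top nut_jar [371. 214.] 0.61 [ 0.6212 -0.1333  0.    ]
top nut_jar [484. 274.] 0.55 [ 0.4459 -0.4535  0.    ]
top bowl [496. 226.] 0.79 [ 0.5864 -0.4969  0.    ]
scene dark_pad [222. 204.] 0.61 [ 0.5798 -0.2133  0.131 ]
scene dark_hinge [205. 226.] 0.91 [ 0.6564 -0.2187  0.124 ]
scene pale_pad [378. 241.] 0.61 [0.5343 0.1953 0.131 ]
scene pale_pad [484. 332.] 0.24 [0.6795 0.491  0.131 ]
scene tasting_cup [253. 225.] 0.62 [ 0.5975 -0.1148  0.11  ]
scene spice_jar [413. 258.] 0.63 [0.5318 0.2877 0.11  ]
scene dark_melter [238. 242.] 0.57 [ 0.587  -0.1752  0.    ]
scene pale_melter [378. 279.] 0.77 [0.5496 0.2152 0.    ]
scene nut_jar [183. 178.] 0.93 [ 0.4375 -0.4504  0.    ]
scene bowl [143. 207.] 0.81 [ 0.5869 -0.4954  0.    ]
```

View pics/top.png

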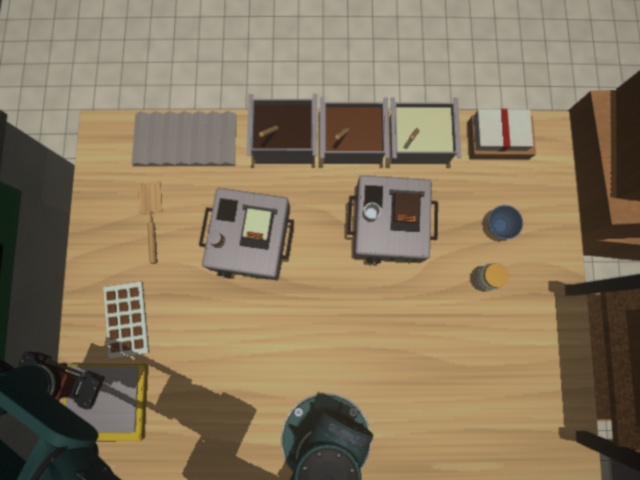

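View pics/scene.png

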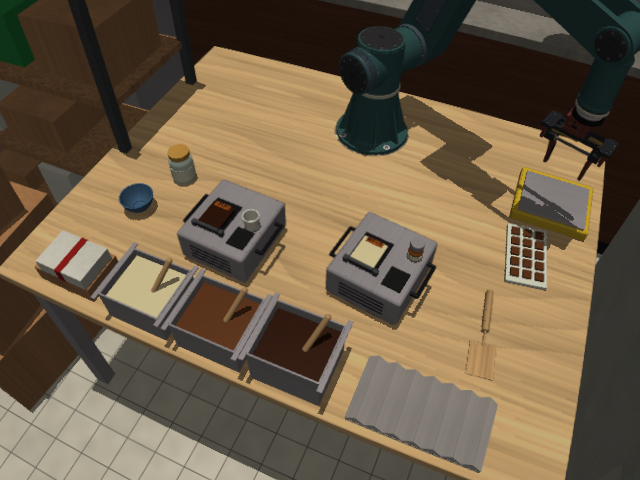

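The dark melter is the right-hand one, with its pad at top (407,220) and the cup at (371,212). Both cameras agree on the pad at about (0.579, -0.214). Melter yaw is about -3°. I'll raise the arm, close the jaws and align first.

{"fn": "move_arm", "kwargs": {"moves": [{"jaw": 0, "travel": [0, 0, -2], "twist": [0, 0, -5.3]}, {"jaw": 0, "travel": [0, 0, -2], "twist": [0, 0, -5.3]}, {"jaw": 0, "travel": [0, 0, -1], "twist": [0, 0, -5.3]}, {"jaw": 0, "travel": [0, 0, 0], "twist": [0, 0, 0]}]}}

```text
t: 1.33
position: [0.1927, 0.5699, 0.2833]
orientation: [[-0.999, 0.045, 0.002], [0.045, 0.999, 0.004], [-0.002, 0.004, -1.0]]
contact_force: [-0.0, -0.2, 0.1]
grip_width: 0.0647
grasp_force: 0.0
```

{"fn": "move_arm", "kwargs": {"moves": [{"jaw": 0, "travel": [-1.9, -3.5, 0], "twist": [0, 0, 0]}, {"jaw": 0, "travel": [-1.9, -3.5, 0], "twist": [0, 0, 0]}, {"jaw": 0, "travel": [-1.9, -3.5, 0], "twist": [0, 0, 0]}, {"jaw": 0, "travel": [-1.9, -3.5, 0], "twist": [0, 0, 0]}, {"jaw": 0, "travel": [-1.9, -3.5, 0], "twist": [0, 0, 0]}]}}

```text
t: 1.75
position: [0.2784, 0.3871, 0.2797]
orientation: [[-0.999, 0.051, -0.001], [0.051, 0.999, -0.001], [0.001, -0.001, -1.0]]
contact_force: [1.0, -0.5, 0.0]
grip_width: 0.0311
grasp_force: 0.0
```

{"fn": "move_arm", "kwargs": {"moves": [{"jaw": 0, "travel": [-1.9, -3.5, 0], "twist": [0, 0, 0]}, {"jaw": 0, "travel": [-1.9, -3.5, 0], "twist": [0, 0, 0]}, {"jaw": 0, "travel": [-1.9, -3.5, 0], "twist": [0, 0, 0]}, {"jaw": 0, "travel": [-1.9, -3.5, 0], "twist": [0, 0, 0]}, {"jaw": 0, "travel": [-1.9, -3.5, 0], "twist": [0, 0, 0]}]}}

```text
t: 2.17
position: [0.3648, 0.2077, 0.2801]
orientation: [[-0.999, 0.051, -0.0], [0.051, 0.999, -0.0], [0.0, -0.0, -1.0]]
contact_force: [0.6, 0.1, 0.4]
grip_width: 0.0007
grasp_force: 0.0
```

{"fn": "move_arm", "kwargs": {"moves": [{"jaw": 0, "travel": [-1.9, -3.5, 0], "twist": [0, 0, 0]}, {"jaw": 0, "travel": [-1.9, -3.5, 0], "twist": [0, 0, 0]}, {"jaw": 0, "travel": [-1.9, -3.5, 0], "twist": [0, 0, 0]}, {"jaw": 0, "travel": [-1.9, -3.5, 0], "twist": [0, 0, 0]}, {"jaw": 0, "travel": [-1.9, -3.5, 0], "twist": [0, 0, 0]}]}}

```text
t: 2.58
position: [0.4513, 0.0283, 0.28]
orientation: [[-0.999, 0.052, -0.001], [0.052, 0.999, 0.0], [0.001, 0.0, -1.0]]
contact_force: [1.5, 1.6, -0.3]
grip_width: 0.0005
grasp_force: 0.0
```

{"fn": "move_arm", "kwargs": {"moves": [{"jaw": 0, "travel": [-2.0, -3.4, 0], "twist": [0, 0, 0]}, {"jaw": 0, "travel": [-2.0, -3.4, 0], "twist": [0, 0, 0]}, {"jaw": 0, "travel": [-2.0, -3.4, 0], "twist": [0, 0, 0]}, {"jaw": 0, "travel": [-2.0, -3.4, 0], "twist": [0, 0, 0]}, {"jaw": 0, "travel": [-2.0, -3.4, 0], "twist": [0, 0, 0]}]}}

```text
t: 3.0
position: [0.5431, -0.1462, 0.2797]
orientation: [[-0.999, 0.052, -0.001], [0.052, 0.999, 0.0], [0.001, 0.0, -1.0]]
contact_force: [0.7, -0.6, -0.3]
grip_width: 0.0006
grasp_force: 0.0
```

{"fn": "move_arm", "kwargs": {"moves": [{"jaw": 0, "travel": [-2.0, -3.4, 0], "twist": [0, 0, 0]}, {"jaw": 0, "travel": [-2.0, -3.2, 0], "twist": [0, 0, 0]}, {"jaw": 0, "travel": [0, 0, 0], "twist": [0, 0, 0]}, {"jaw": 0, "travel": [0, 0, 0], "twist": [0, 0, 0]}, {"jaw": 0, "travel": [0, 0, 0], "twist": [0, 0, 0]}]}}

```text
t: 3.42
position: [0.5789, -0.2116, 0.2795]
orientation: [[-0.999, 0.05, -0.002], [0.05, 0.999, 0.001], [0.002, 0.001, -1.0]]
contact_force: [0.2, 0.6, 0.8]
grip_width: 0.0004
grasp_force: 0.0
```

Run:
```python
from h import *
o=manip.get_obs();print(o["t"],o["position"],o["contact_force"])
p=look("wrist",["dark_pad","dark_hinge","tasting_cup"]); print(p["hand_eye"]); cv2.imwrite("pics/w1.png",p["image"][:,:,::-1])
```

```text
3.4167 [ 0.57893625 -0.21158328  0.27947624] [0.21926657 0.59644569 0.83433381]
wrist dark_pad [321. 228.] 0.71 [ 0.5805 -0.2133  0.131 ]
wrist dark_pad [ 77. 221.] 0.6 [ 0.5637 -0.4205  0.131 ]
wrist tasting_cup [426. 236.] 0.86 [ 0.5985 -0.1197  0.11  ]
[[ 3.11502209e-04  9.58935265e-01  2.83624858e-01  7.82221357e-02]
 [ 9.99999877e-01 -4.07905261e-04  2.80837758e-04 -1.14457603e-03]
 [ 3.84997302e-04  2.83624735e-01 -9.58935275e-01 -1.53665767e-01]
 [ 0.00000000e+00  0.00000000e+00  0.00000000e+00  1.00000000e+00]]
```

View pics/w1.png

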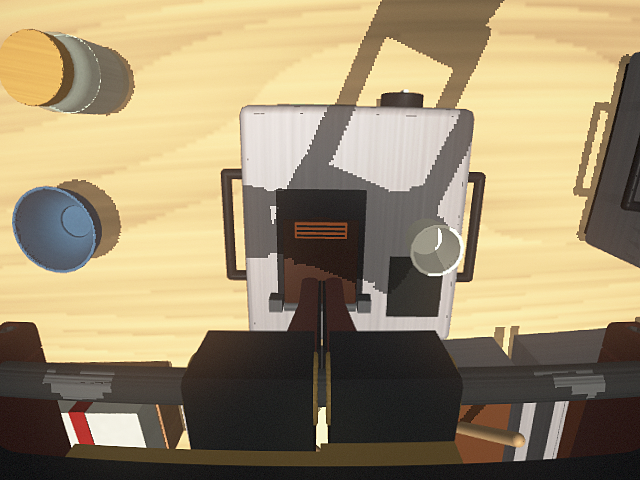

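The wrist view shows the orange pad at (321,230), clear of the cup at (435,250). All three cameras agree within 2 mm. Descending.

{"fn": "move_arm", "kwargs": {"moves": [{"jaw": 0, "travel": [-0.1, -0.2, 3], "twist": [0, 0, 0]}, {"jaw": 0, "travel": [0, 0, 4], "twist": [0, 0, 0]}, {"jaw": 0, "travel": [0, 0, 4], "twist": [0, 0, 0]}, {"jaw": 0, "travel": [0, 0, 2], "twist": [0, 0, 0]}, {"jaw": 0, "travel": [0, 0, 0], "twist": [0, 0, 0]}]}}

```text
t: 4.03
position: [0.5769, -0.2115, 0.146]
orientation: [[-0.999, 0.048, -0.008], [0.048, 0.999, 0.004], [0.009, 0.004, -1.0]]
contact_force: [-1.0, 0.3, 0.1]
grip_width: 0.0008
grasp_force: 0.0
```

{"fn": "move_arm", "kwargs": {"moves": [{"jaw": 0, "travel": [0, 0, 0.5], "twist": [0, 0, 0]}, {"jaw": 0, "travel": [0, 0, 0.4], "twist": [0, 0, 0]}, {"jaw": 0, "travel": [0, 0, 0.3], "twist": [0, 0, 0]}, {"jaw": 0, "travel": [0, 0, 0], "twist": [0, 0, 0]}]}}

```text
t: 4.37
position: [0.5815, -0.2145, 0.1398]
orientation: [[-0.999, 0.048, 0.002], [0.048, 0.999, -0.001], [-0.002, -0.001, -1.0]]
contact_force: [-0.1, -0.3, 1.0]
grip_width: 0.0008
grasp_force: 0.0
```

{"fn": "move_arm", "kwargs": {"moves": [{"jaw": 0, "travel": [0, 0, 0.15], "twist": [0, 0, 0]}, {"jaw": 0, "travel": [0, 0, 0.15], "twist": [0, 0, 0]}, {"jaw": 0, "travel": [0, 0, 0], "twist": [0, 0, 0]}, {"jaw": 0, "travel": [0, 0, 0], "twist": [0, 0, 0]}]}}

```text
t: 4.7
position: [0.5813, -0.2145, 0.1363]
orientation: [[-0.999, 0.048, 0.001], [0.048, 0.999, -0.001], [-0.001, -0.001, -1.0]]
contact_force: [-0.8, 0.6, 1.8]
grip_width: 0.0007
grasp_force: 1.5
```

{"fn": "move_arm", "kwargs": {"moves": [{"jaw": 0, "travel": [0, 0, 0.15], "twist": [0, 0, 0]}, {"jaw": 0, "travel": [0, 0, 0.1], "twist": [0, 0, 0]}, {"jaw": 0, "travel": [0, 0, 0], "twist": [0, 0, 0]}, {"jaw": 0, "travel": [0, 0, 0], "twist": [0, 0, 0]}]}}

```text
t: 5.03
position: [0.5812, -0.2145, 0.1335]
orientation: [[-0.999, 0.048, 0.001], [0.048, 0.999, -0.001], [-0.001, -0.001, -1.0]]
contact_force: [0.8, 0.1, 4.7]
grip_width: 0.0004
grasp_force: 2.3
```

{"fn": "move_arm", "kwargs": {"moves": [{"jaw": 0, "travel": [0, 0, 0.1], "twist": [0, 0, 0]}, {"jaw": 0, "travel": [0, 0, 0.05], "twist": [0, 0, 0]}, {"jaw": 0, "travel": [0, 0, 0], "twist": [0, 0, 0]}]}}

```text
t: 5.28
position: [0.5812, -0.2146, 0.1329]
orientation: [[-0.999, 0.048, 0.001], [0.048, 0.999, -0.001], [-0.001, -0.001, -1.0]]
contact_force: [-2.4, 0.6, 11.3]
grip_width: 0.0007
grasp_force: 5.9
```

11.3 N with a steep rise means the stop is reached. Withdrawing straight up.

{"fn": "move_arm", "kwargs": {"moves": [{"jaw": 0, "travel": [0, 0, -1.5], "twist": [0, 0, 0]}, {"jaw": 0, "travel": [0, 0, -3], "twist": [0, 0, 0]}, {"jaw": 0, "travel": [0, 0, -4], "twist": [0, 0, 0]}, {"jaw": 0, "travel": [0, 0, -4], "twist": [0, 0, 0]}, {"jaw": 0, "travel": [0, 0, -3], "twist": [0, 0, 0]}]}}

```text
t: 5.7
position: [0.5809, -0.2144, 0.2892]
orientation: [[-0.999, 0.048, 0.001], [0.048, 0.999, -0.001], [-0.001, -0.001, -1.0]]
contact_force: [0.6, -0.4, -0.5]
grip_width: 0.0008
grasp_force: 0.0
```

{"fn": "move_arm", "kwargs": {"moves": [{"jaw": 0, "travel": [0, 0, 0], "twist": [0, 0, 0]}, {"jaw": 0, "travel": [0, 0, 0], "twist": [0, 0, 0]}, {"jaw": 0, "travel": [0, 0, 0], "twist": [0, 0, 0]}, {"jaw": 0, "travel": [0, 0, 0], "twist": [0, 0, 0]}, {"jaw": 0, "travel": [0, 0, 0], "twist": [0, 0, 0]}]}}

```text
t: 6.12
position: [0.5796, -0.2138, 0.2845]
orientation: [[-0.999, 0.048, -0.004], [0.048, 0.999, 0.002], [0.004, 0.001, -1.0]]
contact_force: [0.1, 0.8, -0.2]
grip_width: 0.0002
grasp_force: 0.0
```

{"fn": "move_arm", "kwargs": {"moves": [{"jaw": 0, "travel": [0, 0, 0], "twist": [0, 0, 0]}, {"jaw": 0, "travel": [0, 0, 0], "twist": [0, 0, 0]}, {"jaw": 0, "travel": [0, 0, 0], "twist": [0, 0, 0]}, {"jaw": 0, "travel": [0, 0, 0], "twist": [0, 0, 0]}, {"jaw": 0, "travel": [0, 0, 0], "twist": [0, 0, 0]}]}}

```text
t: 6.53
position: [0.5807, -0.2142, 0.2866]
orientation: [[-0.999, 0.048, -0.0], [0.048, 0.999, 0.0], [0.0, 0.0, -1.0]]
contact_force: [-0.9, 0.2, -0.5]
grip_width: 0.0006
grasp_force: 0.0
```

Run:
```python
from h import *
o=manip.get_obs();print(o["t"],o["position"],o["contact_force"])
p=look("wrist",["dark_pad","tasting_cup"]); q=vision.camera("scene")
cv2.imwrite("pics/w2.png",np.hstack([cv2.resize(p["image"],(400,300)),cv2.resize(q["image"][150:300,130:330],(400,300))])[:,:,::-1])
```

```text
6.5333 [ 0.58070557 -0.21423664  0.28655116] [-0.89685282  0.24847799 -0.50880913]
wrist dark_pad [328. 251.] 0.59 [ 0.6053 -0.2112  0.131 ]
wrist dark_pad [348. 205.] 0.33 [ 0.5658 -0.1928  0.131 ]
wrist tasting_cup [427. 232.] 0.97 [ 0.5986 -0.1196  0.11  ]
```

View pics/w2.png

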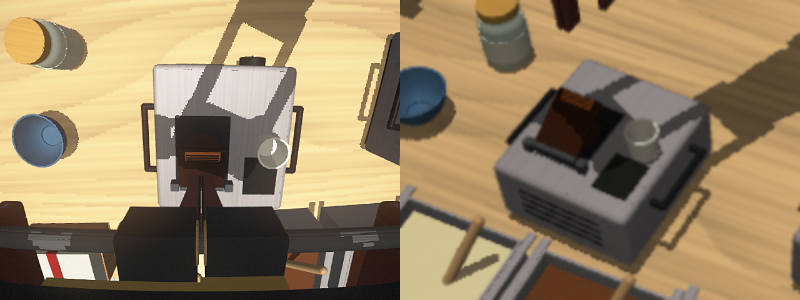

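The hatch is up: the pad has moved to (328,251) in the wrist view, the collar shows beneath it, and the cup hasn't moved. Now watching for more than 2 s.

{"fn": "move_arm", "kwargs": {"moves": [{"jaw": 0, "travel": [0, 0, 0]}, {"jaw": 0, "travel": [0, 0, 0]}, {"jaw": 0, "travel": [0, 0, 0]}, {"jaw": 0, "travel": [0, 0, 0]}, {"jaw": 0, "travel": [0, 0, 0]}]}}

```text
invalid input at $.moves[0]: expected keys jaw, travel, twist
```

{"fn": "move_arm", "kwargs": {"moves": [{"jaw": 0, "travel": [0, 0, 0], "twist": [0, 0, 0]}, {"jaw": 0, "travel": [0, 0, 0], "twist": [0, 0, 0]}, {"jaw": 0, "travel": [0, 0, 0], "twist": [0, 0, 0]}, {"jaw": 0, "travel": [0, 0, 0], "twist": [0, 0, 0]}, {"jaw": 0, "travel": [0, 0, 0], "twist": [0, 0, 0]}]}}

```text
t: 7.15
position: [0.5807, -0.2143, 0.2867]
orientation: [[-0.999, 0.048, 0.0], [0.048, 0.999, -0.0], [-0.0, -0.0, -1.0]]
contact_force: [-0.1, -0.3, 0.4]
grip_width: 0.0006
grasp_force: 0.0
```

{"fn": "move_arm", "kwargs": {"moves": [{"jaw": 0, "travel": [0, 0, 0], "twist": [0, 0, 0]}, {"jaw": 0, "travel": [0, 0, 0], "twist": [0, 0, 0]}, {"jaw": 0, "travel": [0, 0, 0], "twist": [0, 0, 0]}, {"jaw": 0, "travel": [0, 0, 0], "twist": [0, 0, 0]}, {"jaw": 0, "travel": [0, 0, 0], "twist": [0, 0, 0]}]}}

```text
t: 7.57
position: [0.5807, -0.2143, 0.2866]
orientation: [[-0.999, 0.048, -0.0], [0.048, 0.999, -0.0], [0.0, -0.0, -1.0]]
contact_force: [0.2, 0.2, 0.6]
grip_width: 0.0004
grasp_force: 0.0
```

{"fn": "move_arm", "kwargs": {"moves": [{"jaw": 0, "travel": [0, 0, 0], "twist": [0, 0, 0]}, {"jaw": 0, "travel": [0, 0, 0], "twist": [0, 0, 0]}, {"jaw": 0, "travel": [0, 0, 0], "twist": [0, 0, 0]}, {"jaw": 0, "travel": [0, 0, 0], "twist": [0, 0, 0]}, {"jaw": 0, "travel": [0, 0, 0], "twist": [0, 0, 0]}]}}

```text
t: 7.98
position: [0.5807, -0.2142, 0.2867]
orientation: [[-0.999, 0.048, -0.0], [0.048, 0.999, -0.0], [0.0, -0.0, -1.0]]
contact_force: [-0.4, -0.0, -0.1]
grip_width: 0.0008
grasp_force: 0.0
```

{"fn": "move_arm", "kwargs": {"moves": [{"jaw": 0, "travel": [0, 0, 0], "twist": [0, 0, 0]}, {"jaw": 0, "travel": [0, 0, 0], "twist": [0, 0, 0]}, {"jaw": 0, "travel": [0, 0, 0], "twist": [0, 0, 0]}, {"jaw": 0, "travel": [0, 0, 0], "twist": [0, 0, 0]}, {"jaw": 0, "travel": [0, 0, 0], "twist": [0, 0, 0]}]}}

```text
t: 8.4
position: [0.5807, -0.2142, 0.2867]
orientation: [[-0.999, 0.048, -0.0], [0.048, 0.999, -0.0], [0.0, -0.0, -1.0]]
contact_force: [-0.0, -0.2, 0.4]
grip_width: 0.0005
grasp_force: 0.0
```

{"fn": "move_arm", "kwargs": {"moves": [{"jaw": 0, "travel": [0, 0, 0], "twist": [0, 0, 0]}, {"jaw": 0, "travel": [0, 0, 0], "twist": [0, 0, 0]}, {"jaw": 0, "travel": [0, 0, 0], "twist": [0, 0, 0]}, {"jaw": 0, "travel": [0, 0, 0], "twist": [0, 0, 0]}, {"jaw": 0, "travel": [0, 0, 0], "twist": [0, 0, 0]}]}}

```text
t: 8.82
position: [0.5807, -0.2142, 0.2867]
orientation: [[-0.999, 0.048, -0.0], [0.048, 0.999, -0.0], [0.0, -0.0, -1.0]]
contact_force: [-0.6, 0.1, 0.1]
grip_width: 0.0002
grasp_force: 0.0
```

Run:
```python
from h import *
o=manip.get_obs();print(o["t"],o["position"],o["contact_force"])
p=look("wrist",["dark_pad","tasting_cup"]); q=vision.camera("scene")
cv2.imwrite("pics/w3.png",np.hstack([cv2.resize(p["image"],(400,300)),cv2.resize(q["image"][150:340,130:450],(400,300))])[:,:,::-1])
```

```text
8.8167 [ 0.58069184 -0.21424508  0.28666093] [-0.62847282  0.11589124  0.14687669]
wrist dark_pad [326. 249.] 0.75 [ 0.6037 -0.2126  0.131 ]
wrist tasting_cup [427. 233.] 0.68 [ 0.5998 -0.12    0.11  ]
```

View pics/w3.png

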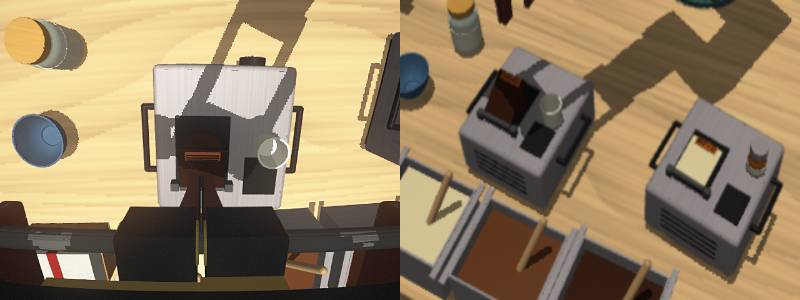

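The dark hatch has stayed open for 2.3 s since the last look, the cream hatch is shut, and the cup and jar haven't moved.

```bash
python3 -c "
from workcell import workorder;print(workorder.job_done())"
```

```text
the job is handed in; nothing more can be done
None
```

I pressed the dark hatch's pad once, to 11 N; it popped up and stayed open for over 2 s with the fingers clear and the cream hatch shut, and the job is handed in.

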